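# Throw the feed lever into its marked notch

### The job

Lift the loose cover off the feed gearbox by its knob and set it down flat, knob up, on the bench without dropping it. Then raise the feed lever out of the wide neutral gap, swing it round to the side marked by the pointed stud (not the flat rivet), and let it drop fully home into the narrow notch there: feel for the notch, do not force the lever. Leave the other things on the bench where they are.

Things in the scene. Friction and masses are not known exactly. Their poses are not given: they have to be found in the camera images.
- case: Grey feed gearbox fixed to the bench, 270 (x) x 280 (y) x 60 mm high; origin at the centre of its underside, +x to its rear. On the deck (z = 60) low walls, 5 mm thick and 20 mm tall, stand at y = -100 and +100 (x = 10 to 130) and at x = 127. The front is open: a bare apron. The lever's spindle stands at x = +90, y = 0.
- gap (a point): Point on the deck, fixed to the case at x = -20, y = 0, below the NOMINAL middle of the neutral gap of the steel quadrant: a toothed arc, radius 110 mm about the spindle, 12 mm thick, teeth 14 mm above the deck. The neutral gap is 41 mm wide; on either side, nominally 0.64 rad round from it, is one narrow notch, 14 mm wide (8 mm deep) for the 11 mm lever bar. See rivet.
- spindle: Lever's upright spindle, on the deck at case x = +90, y = 0; origin at deck height on its axis. It turns with the lever about z: its -x axis points along the lever towards the grip (same yaw as the case = lever straight to the front, in neutral). The lever turns +-0.80 rad.
- lever_tip (a point): Top centre of the lever's upright black round grip (22 mm diameter, 40 mm tall, 165 mm from the spindle). The grip stands on the front end of a flat steel bar 11 mm wide, 10 mm thick. With the lever down this point is 56 mm above the deck (116 mm above the bench).
- lever (a joint): Tilt of the lever about its hinge at the spindle, rad: 0 = fully down (in the neutral gap or home in a notch), about 0.073 = bar resting on top of the quadrant's teeth (grip 12 mm higher), 0.18 = upper stop. A spring pushes it down with about 3 N at the grip. To pass over the teeth raise the grip by 15 mm or more.
- stud: Pointed steel cone, 16 mm diameter, 20 mm tall, fixed on the apron in front of the notch to use; origin at its base centre on the deck, 200 mm from the spindle, 0.64 rad to one side or the other of the case's front line (case x = -70, y = +119 or -119 mm).
- rivet: Flat round steel rivet head, 16 mm diameter, 3 mm tall, in front of the other notch (not to be used); origin at its base centre. Stud and rivet mark the notches only roughly: the quadrant is clamped by hand and sits, as a whole, up to 0.10 rad round either way from nominal (17 mm at the lever grip). This is not measured: the notch must be felt or seen.
- lid: Loose aluminium cover, plate 162 (x) x 215 (y) x 4 mm on 8 mm ribs, about 0.4 kg, at first lying on the case's three walls over the quadrant (its centre at case x = +49, y = 0, origin 72 mm above the bench). Origin: underside of the ribs below the centre. With it on, the lever cannot rise. Its black round knob is in the middle, 28 mm diameter from 20 to 44 mm above the origin.
- lid_knob (a point): Top centre of the cover's knob, 44 mm above the cover's origin.
- wrench: Bystander: steel open-ended wrench 200 mm long lying on the bench; leave alone.
- bracket: Bystander: dark steel angle bracket, 70 x 50 mm, 55 mm tall; leave alone.
- roller: Bystander: dark steel roller standing on end, 36 mm diameter, 50 mm tall; leave alone.

How it is judged:
By the outcome, as a careful person would: the job done as asked, in the order asked, and still so for the second after the job is handed in, with the robot touching nothing.
It also fails if it takes over 72 s, if anything falls off the work surface, if the arm or the gripper's body presses on something with over 40 N, if the wrist force passes 120 N, or if a joint passes its speed limit or range.

### The arm

A 7-joint arm with a two-finger parallel gripper is mounted at the origin on the work surface. World frame = base frame: x ahead of the robot, y to its left, z up, the work surface at z = 0. Lengths are in m, angles in rad, forces in N, time in s.
With the tool pointing down it reaches from about 0.425 to 0.925 m from the base axis. Payload 6.8 kg.
Tool frame: the origin (TCP) lies at the very end of the fingers, on their centre line; the grasp point (between the pads) lies 19 mm behind it (grip_point_offset is the distance from the TCP to the grasp point, in m); z points along the fingers, y is the line along which they close (so a half turn about z gives the same grasp; the last joint's range is limited). The gripper opens to 85 mm and grips with 20 to 120 N. Pads are 22 mm wide; open, the fingers measure 114 mm over their backs; the gripper's body (76 mm by 85 mm) begins 54 mm behind the grasp point. The pads swing forward as they close: fully open they stand 13 mm farther back than shut.
Start: joints at [-1.456, 0.477, 0.022, 1.555, -0.011, 1.109, -0.083], TCP at [0.149, 0.658, 0.231] pointing down, gripper open.
Joint ranges: [-2.96, 2.96], [-0.34, 2.1], [-1.41, 1.46], [0.24, 2.44], [-1.37, 4.51], [0.17, 1.92], [-2.96, 2.96]. Speed limits (rad/s): [2.39, 2.39, 3.14, 3.14, 3.14, 3.14, 3.14].

### API

Orientations are given as a unit quaternion [w, x, y, z].
In Python, from station import * gives the robot as it stands.
- The arm moves only by the tool carry_out, never from a script. Its argument "rows" is text: rows parted by semicolons, each of 4 numbers parted by spaces: the shift along the world's x, y, z in mm, then the turn about the world's z in degrees. In form: dx dy dz yaw; .... A call has 1 to 10 rows; each row shifts and turns the commanded pose from where the row before left it; what a row does not reach is not made up. A row lasts 1/8 s, in which the tool goes at most 62.5 mm and 10.7 degrees, less where a joint would pass 70% of its speed; a pose out of reach is approached as far as the arm can. A call is refused whole if a number of a shift passes 62.5 or a number of a turn 10.7, either way. A call with a gripper value outside its range is refused whole. "claw" is the finger opening in mm, from 0 to 85.4, set as the call begins (left out, the last holds). The fingers move at their own pace and stop on an object; "force" is the grip in N (left out, the last holds). Time passes only in rows, so rows that do not move let the fingers close. It gives the time, the measured TCP pose, the force, the opening and the grip force at its end, in the units of the state.
- get_obs(): the state, without advancing time (a new reading comes with each control period).
- read_camera(name): name is "scene" or "side" or "wrist"; returns a dict with "img" (480x640x3 uint8, blue, green, red), "fov_y" (degrees; the focal length in pixels is half the picture's height over the tangent of half this angle, whatever the lens; pixels are square), "cx", "cy" (the principal point, pixels), "world_to_cam" (4x4, takes a point from world to camera coordinates). Camera axes: x right, y up, looking along -z (the intrinsics and any distortion apply to the point x, -y, -z); pixel columns grow to the right and rows downward; lengths in m; the calibration is good to about 2 mm. A picture is of the moment at which its call begins. There is no depth.
- hand_in(): hands the job in; it is judged then, once.
Trained networks look in the newest picture that a camera, given by its name, has taken for a name from the list of things; names that differ only in an ending like _2 or _b are one class to them, and where a whole thing is asked for, a point or a joint stands for the part that bears it (a point fixed in the world has none). Each returns a list of dicts, best first, with "confidence" (0 to 1); they miss things now and then, are a little off and sometimes report something else, mostly with a low value. They report only what shows in the picture. A call takes as long as a camera call.
- recognise(camera, thing): "centre" ([column, row] in pixels, amid what is visible of it).
- outline_of(camera, thing): "pixels" (480x640 bool, what is visible of it) and "centre" ([column, row] in pixels, amid what is visible of it).
- place_of(camera, thing): "centre" ([column, row] in pixels: a listed point, or the origin of a listed thing).
The state is a dict: "t": time; "q": joint angles; "joint_vel": joint speeds; "joint_torque": joint torques, N m; "eef_pos": TCP position; "tool_rot": TCP orientation; "contact_force": force on the tool from outside, world axes, zero at the start; "torque": the same for the moment, N m; "gripper_width": opening from 0.0 (shut) to 1.0 (fully open); "grasp_force": force on a finger pad.
Only numpy, scipy, OpenCV 4.12 (cv2) and the standard library are available. Lean on these libraries where they do the work, as an engineer would, in place of code of your own. Each camera call takes 0.05 s, during which the arm holds its last target. There are 200 camera calls.

## Working session

There is one attempt and no reset: what is moved stays moved. The work goes in short steps, Python scripts to look and compute and a tool call to move; the robot and the scene stay as the last step left them, time stands still between calls to the robot, and variables do not carry over. Pictures are saved under pics/ and viewed, at most 10 in all, crops included, and the job is handed in when it is done.

Besides the shell and the picture viewer there is one more tool, called after ">>>" by a JSON object that holds its "op" and its "data", one argument or row to a line. carry_out: Moves the arm, as the interface text tells. Its arguments: {"type":"object","properties":{"rows":{"type":"string"},"claw":{"type":"number"},"force":{"type":"number"}},"required":["rows"]}

```bash
mkdir -p pics
cat > h.py <<'E'
from station import *
import numpy as np, cv2
def cam(n): return read_camera(n)
def ray(c,px):
    f=240/np.tan(np.radians(c["fov_y"])/2)
    d=np.array([(px[0]-c["cx"])/f,-(px[1]-c["cy"])/f,-1.])
    T=np.array(c["world_to_cam"]);R=T[:3,:3]
    return -R.T@T[:3,3], R.T@d
def atz(c,px,z):
    o,d=ray(c,px); return o+d*(z-o[2])/d[2]
def proj(c,p):
    f=240/np.tan(np.radians(c["fov_y"])/2)
    T=np.array(c["world_to_cam"]);q=T[:3,:3]@np.array(p)+T[:3,3]
    return np.array([c["cx"]+f*q[0]/-q[2],c["cy"]-f*q[1]/-q[2]])
def tri(obs):
    A=np.zeros((3,3));b=np.zeros(3)
    for c,px in obs:
        o,d=ray(c,px);d=d/np.linalg.norm(d);M=np.eye(3)-np.outer(d,d);A+=M;b+=M@o
    return np.linalg.solve(A,b)
E
cat > a.py <<'E'
from h import *
np.set_printoptions(precision=4,suppress=True)
o=get_obs();print({k:o[k] for k in("t","eef_pos","tool_rot","contact_force","gripper_width")})
C={}
for n in("scene","side"):
    c=C[n]=cam(n);cv2.imwrite(f"pics/{n}0.png",c["img"]);print(n,c["fov_y"],c["cx"],c["cy"],[k for k in c],ray(c,(320,240)))
for th,z in(("lid_knob",.116),("lid",.072),("lever_tip",.116),("stud",.06),("rivet",.06),("case",0),("gap",.06),("spindle",.06),("wrench",0),("bracket",0),("roller",0)):
    P={}
    for n in C:
        r=place_of(n,th)
        for k in r[:2]: print(th,n,np.round(k["centre"]),round(k["confidence"],2),atz(C[n],k["centre"],z))
        if r:P[n]=r[0]["centre"]
    if len(P)==2:print("   tri",tri([(C[n],P[n]) for n in P]))
E
python3 a.py
```

```text
{'t': 0.0, 'eef_pos': array([0.149 , 0.6577, 0.2303]), 'tool_rot': array([-0.    ,  0.1111,  0.9938, -0.0009]), 'contact_force': array([ 0.2016,  0.3151, -0.4753]), 'gripper_width': 0.9988278608768952}
scene 57.05189421541565 319.87991525602115 234.93204854926012 ['img', 'fov_y', 'cx', 'cy', 'world_to_cam'] (array([ 1.3426, -0.0525,  0.8752]), array([-0.6708,  0.0471, -0.7403]))
side 57.5693564875913 324.66941345218765 238.40815509985106 ['img', 'fov_y', 'cx', 'cy', 'world_to_cam'] (array([ 0.3232, -0.8334,  0.7242]), array([ 0.2525,  0.7707, -0.5852]))
lid_knob side [310. 203.] 0.68 [0.6121 0.1379 0.116 ]
lid scene [372. 232.] 0.58 [0.6    0.1314 0.072 ]
lid side [306. 220.] 0.86 [0.5964 0.1266 0.072 ]
   tri [0.5976 0.1318 0.0689]
lever_tip scene [367. 186.] 0.64 [0.4753 0.1345 0.116 ]
lever_tip side [259. 211.] 0.79 [0.4713 0.1349 0.116 ]
lever_tip side [291. 245.] 0.68 [ 0.5137 -0.0317  0.116 ]
   tri [0.472  0.1356 0.1144]
stud scene [408. 200.] 0.59 [0.4801 0.2495 0.06  ]
rivet scene [316. 206.] 0.44 [ 0.4788 -0.0009  0.06  ]
rivet side [276. 255.] 0.51 [0.485 0.011 0.06 ]
rivet side [293. 243.] 0.25 [0.5381 0.0482 0.06  ]
   tri [ 0.484  -0.0003  0.0669]
case side [294. 244.] 0.75 [0.5598 0.1237 0.    ]
gap scene [370. 216.] 0.76 [0.531  0.1377 0.06  ]
gap side [283. 228.] 0.77 [0.5319 0.1229 0.06  ]
   tri [0.5319 0.1356 0.0557]
wrench scene [225. 302.] 0.91 [ 0.7263 -0.239   0.    ]
wrench side [405. 322.] 0.77 [ 0.7235 -0.2375  0.    ]
   tri [ 0.7246 -0.2382 -0.0008]
bracket scene [486. 225.] 0.97 [0.5379 0.4613 0.    ]
bracket side [259. 188.] 0.64 [0.529  0.4672 0.    ]
bracket side [261. 212.] 0.6 [0.5041 0.3128 0.    ]
   tri [ 0.5309  0.4664 -0.0031]
roller scene [146. 266.] 0.58 [ 0.5971 -0.448   0.    ]
roller side [395. 420.] 0.59 [ 0.597  -0.4481  0.    ]
   tri [ 0.597  -0.448  -0.0001]
```

View pictures.

View pics/scene0.png

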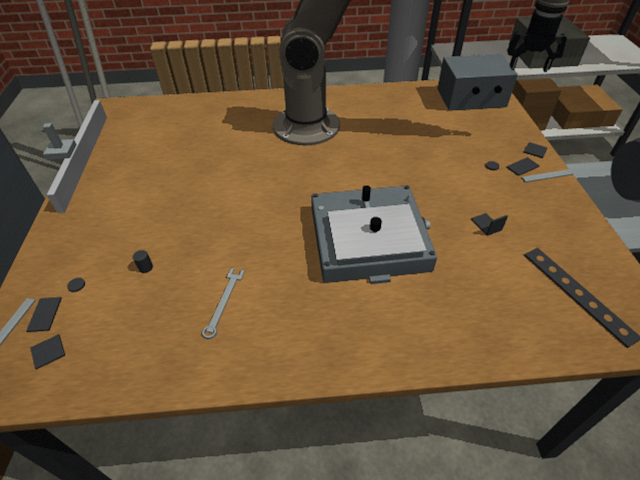

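View pics/side0.png

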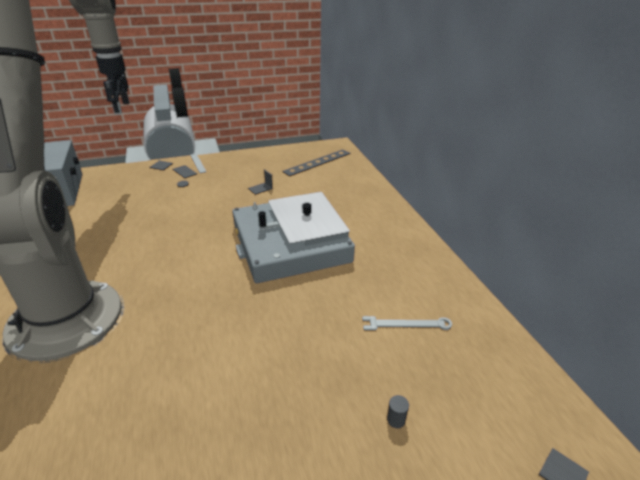

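>>> {"op": "carry_out", "data": {
  "rows": "38 -48 7 1.3;38 -48 7 1.3;38 -48 7 1.3;38 -48 7 1.3;38 -48 7 1.3;38 -48 7 1.3;38 -48 7 1.3;38 -48 7 1.3;38 -48 7 1.3;38 -48 7 1"
}}

```text
t: 2.45
eef_pos: [0.5301, 0.1767, 0.3019]
tool_rot: [0.0, 0.0, 1.0, 0.0]
contact_force: [0.5, 0.8, 0.4]
gripper_width: 0.999
grasp_force: 0.0
```

>>> {"op": "carry_out", "data": {
  "rows": "25 -40 0 0;6 -6 0 0;0 0 0 0;0 0 0 0"
}}

```text
t: 2.95
eef_pos: [0.5593, 0.1343, 0.3011]
tool_rot: [-0.0, -0.001, 1.0, 0.0]
contact_force: [0.3, 0.3, 0.8]
gripper_width: 0.996
grasp_force: 0.0
```

```bash
cat > b.py <<'E'
from h import *
import sys
np.set_printoptions(precision=4,suppress=True)
o=get_obs();print({k:o[k] for k in("t","eef_pos","tool_rot","contact_force","gripper_width")})
c=cam("wrist");cv2.imwrite(f"pics/{sys.argv[1]}.png",c["img"]);print(c["fov_y"],ray(c,(320,240)))
for th,z in(("lid_knob",.116),("lid",.072),("lever_tip",.116),("stud",.06),("rivet",.06),("gap",.06),("spindle",.06)):
    for k in place_of("wrist",th)[:2]: print(th,np.round(k["centre"]),round(k["confidence"],2),atz(c,k["centre"],z))
E
python3 b.py w1
```

```text
{'t': 2.95, 'eef_pos': array([0.5593, 0.1343, 0.3011]), 'tool_rot': array([-0.0004, -0.0008,  1.    ,  0.0003]), 'contact_force': array([0.2986, 0.3483, 0.7696]), 'gripper_width': 0.9964146890271132}
65.9697188316327 (array([0.4924, 0.1341, 0.4437]), array([ 0.2663,  0.0084, -0.9639]))
lid_knob [317. 260.] 0.84 [0.6024 0.1344 0.116 ]
lid_knob [591. 175.] 0.66 [0.5238 0.3752 0.116 ]
lid [319. 248.] 0.88 [0.6035 0.1362 0.072 ]
lever_tip [314. 119.] 0.79 [0.4773 0.1315 0.116 ]
stud [191. 135.] 0.73 [0.4901 0.0082 0.06  ]
stud [432. 121.] 0.65 [0.4762 0.2477 0.06  ]
rivet [189. 133.] 0.45 [0.4882 0.0067 0.06  ]
gap [319. 180.] 0.78 [0.5339 0.1359 0.06  ]
spindle [190. 134.] 0.52 [0.4887 0.0077 0.06  ]
spindle [432. 123.] 0.19 [0.4781 0.2485 0.06  ]
```

View pics/w1.png

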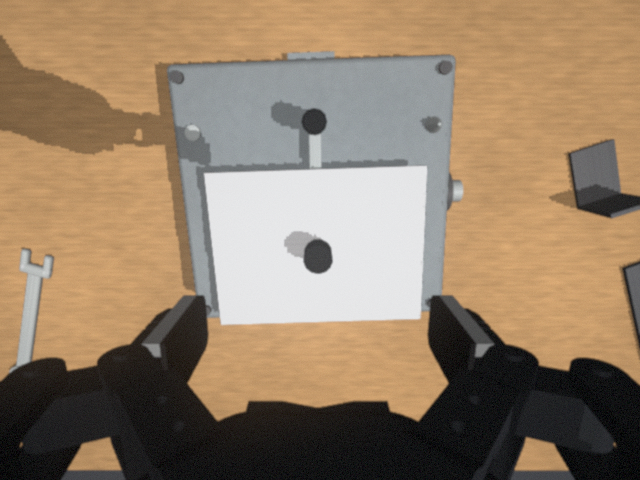

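```bash
python3 -c "
import cv2,numpy as np
i=cv2.imread('pics/w1.png');s=cv2.imread('pics/side0.png');sc=cv2.imread('pics/scene0.png')
f=lambda i,x,y:cv2.resize(i[y-25:y+25,x-25:x+25],(300,300),interpolation=3)
cv2.imwrite('pics/c1.png',np.vstack([np.hstack([f(i,191,133),f(i,432,122)]),np.hstack([f(sc,316,206),f(sc,408,200)])]))"
```

```text
(no output)
```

View pics/c1.png

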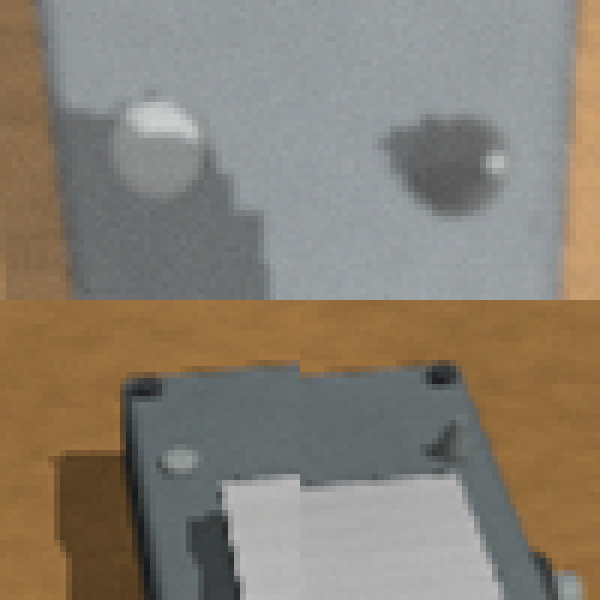

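>>> {"op": "carry_out", "data": {
  "rows": "15 0 -40 0;15 0 -40 0;12 0 -35 0;0 0 0 0;0 0 0 0"
}}

```text
t: 3.98
eef_pos: [0.6025, 0.1325, 0.1875]
tool_rot: [0.001, 0.001, 1.0, 0.0]
contact_force: [0.5, 0.0, 1.0]
gripper_width: 1.002
grasp_force: 0.0
```

```bash
python3 b.py w2
```

```text
{'t': 3.975, 'eef_pos': array([0.6025, 0.1325, 0.1875]), 'tool_rot': array([0.0005, 0.0006, 1.    , 0.0002]), 'contact_force': array([0.4605, 0.0378, 1.0094]), 'gripper_width': 1.0015817915664695}
65.9697188316327 (array([0.5354, 0.1325, 0.33  ]), array([ 0.268 ,  0.0073, -0.9634]))
lid_knob [319. 248.] 0.78 [0.6    0.1337 0.116 ]
lid [318. 238.] 0.57 [0.6056 0.1334 0.072 ]
lever_tip [312.  22.] 0.69 [0.4778 0.1298 0.116 ]
stud [495.  47.] 0.66 [0.478  0.2504 0.06  ]
rivet [133.  64.] 0.67 [0.4882 0.0092 0.06  ]
```

>>> {"op": "carry_out", "data": {
  "rows": "-1 1 -40 0;0 0 -40 0;0 0 -18 0;0 0 0 0"
}}

```text
t: 4.88
eef_pos: [0.6006, 0.1331, 0.0875]
tool_rot: [-0.001, 0.001, 1.0, -0.0]
contact_force: [0.5, 0.6, 0.5]
gripper_width: 1.003
grasp_force: 0.0
```

>>> {"op": "carry_out", "data": {
  "rows": "0 0 0 0;0 0 0 0;0 0 0 0;0 0 0 0;0 0 0 0",
  "claw": 15,
  "force": 50
}}

```text
t: 5.5
eef_pos: [0.6017, 0.1336, 0.0894]
tool_rot: [0.001, 0.001, 1.0, 0.0]
contact_force: [-1.3, -0.4, 5.3]
gripper_width: 0.311
grasp_force: 48.9
```

>>> {"op": "carry_out", "data": {
  "rows": "0 0 5 0;0 0 15 0;0 0 30 0;0 0 40 0;0 0 20 0;0 0 0 0"
}}

```text
t: 6.25
eef_pos: [0.6023, 0.1335, 0.2006]
tool_rot: [0.002, 0.001, 1.0, 0.001]
contact_force: [0.8, 0.5, -4.0]
gripper_width: 0.309
grasp_force: 49.6
```

>>> {"op": "carry_out", "data": {
  "rows": "-4 -12 0 0;-8 -25 0 0;-12 -37 0 0;-13 -42 0 0;-14 -42 0 0;-14 -42 0 0;-13 -42 0 0;-12 -37 0 0;-8 -23 -10 0;-4 -11 -20 0"
}}

```text
t: 7.5
eef_pos: [0.4968, -0.1835, 0.1681]
tool_rot: [-0.0, 0.003, 1.0, -0.0]
contact_force: [-0.3, 0.2, -4.6]
gripper_width: 0.308
grasp_force: 49.6
```

>>> {"op": "carry_out", "data": {
  "rows": "0 0 -40 0;0 0 -40 0;0 0 -35 0;0 0 -20 0;0 0 -8 0;0 0 -4 0;0 0 0 0"
}}

```text
t: 8.38
eef_pos: [0.4992, -0.1801, 0.0218]
tool_rot: [0.0, 0.001, 1.0, -0.0]
contact_force: [-0.3, 0.2, -1.8]
gripper_width: 0.308
grasp_force: 49.6
```

>>> {"op": "carry_out", "data": {
  "rows": "0 0 -2 0;0 0 -2 0;0 0 -1 0;0 0 0 0"
}}

```text
t: 8.88
eef_pos: [0.4995, -0.1797, 0.0174]
tool_rot: [0.0, 0.001, 1.0, 0.0]
contact_force: [-2.3, 1.3, 9.1]
gripper_width: 0.309
grasp_force: 50.8
```

On the bench. Release and go up.

>>> {"op": "carry_out", "data": {
  "rows": "0 0 1 0;0 0 0 0;0 0 0 0;0 0 0 0",
  "claw": 85
}}

```text
t: 9.38
eef_pos: [0.4991, -0.1797, 0.0172]
tool_rot: [-0.0, 0.001, 1.0, -0.0]
contact_force: [0.1, 1.3, 0.3]
gripper_width: 0.998
grasp_force: 0.0
```

>>> {"op": "carry_out", "data": {
  "rows": "0 0 20 0;0 0 50 0;0 0 60 0;-3 40 60 0;-5 60 40 0;-5 60 10 0;-5 60 0 0;-2 60 0 0;0 30 0 0;0 0 0 0"
}}

```text
t: 10.62
eef_pos: [0.4798, 0.1196, 0.2437]
tool_rot: [-0.0, -0.002, 1.0, 0.0]
contact_force: [-0.1, -1.6, -0.5]
gripper_width: 0.996
grasp_force: 0.0
```

```bash
python3 b.py w3
python3 - <<'E'
from h import *
for n in("scene","side"):
    c=cam(n);cv2.imwrite(f"pics/{n}1.png",c["img"])
    for th in("lid","lever_tip","stud","rivet","spindle","wrench"):
        for k in place_of(n,th)[:1]:print(n,th,k["confidence"],atz(c,k["centre"],dict(lid=0,wrench=0,lever_tip=.116).get(th,.06)))
E
```

```text
{'t': 10.625, 'eef_pos': array([0.4798, 0.1196, 0.2437]), 'tool_rot': array([-0.0001, -0.002 ,  1.    ,  0.0002]), 'contact_force': array([-0.0842, -1.5767, -0.4882]), 'gripper_width': 0.9957524756011716}
65.9697188316327 (array([0.4128, 0.1194, 0.3862]), array([ 0.2667,  0.0087, -0.9638]))
lid_knob [  3. 229.] 0.89 [ 0.4797 -0.1166  0.116 ]
lid [ 39. 222.] 0.64 [ 0.4849 -0.1227  0.072 ]
lid [459. 212.] 0.47 [0.4747 0.2424 0.072 ]
lever_tip [331. 224.] 0.96 [0.4752 0.1302 0.116 ]
stud [460. 213.] 0.7 [0.4775 0.2477 0.06  ]
stud [333. 374.] 0.52 [0.6439 0.1368 0.06  ]
spindle [331. 371.] 0.74 [0.6405 0.1346 0.06  ]
scene lid 0.93 [ 5.03846732e-01 -1.75280131e-01  1.11022302e-16]
scene lever_tip 0.72 [ 0.61058565 -0.16073476  0.116     ]
scene stud 0.38 [0.48405059 0.24862442 0.06      ]
scene rivet 0.41 [0.47084842 0.00645145 0.06      ]
scene spindle 0.63 [0.64729452 0.13443119 0.06      ]
scene wrench 0.64 [ 0.7285254  -0.23654882  0.        ]
side lid 0.91 [ 0.50517025 -0.17808612  0.        ]
side lever_tip 0.54 [0.45838426 0.15162697 0.116     ]
side stud 0.39 [0.47846393 0.24290011 0.06      ]
side rivet 0.51 [0.48836963 0.01375095 0.06      ]
side spindle 0.65 [0.63957878 0.13601005 0.06      ]
side wrench 0.71 [ 7.24816952e-01 -2.36361963e-01 -1.11022302e-16]
```

View pics/w3.png

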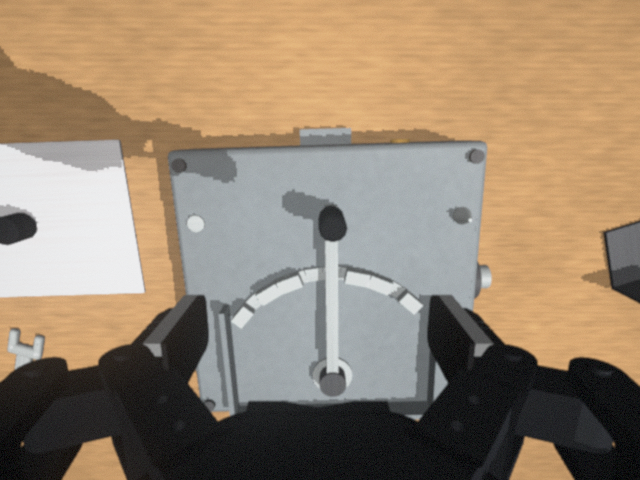

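```bash
cat > pol.py <<'E'
from h import *
c=cam("wrist");S=np.array([.641,.135])
a=np.linspace(-.9,.9,721);r=np.linspace(.09,.13,41)
# angle a measured from world -x, positive toward +y
M=np.array([[proj(c,[S[0]-q*np.cos(t),S[1]+q*np.sin(t),.074]) for t in a] for q in r]).astype(np.float32)
w=cv2.remap(c["img"],M[...,0],M[...,1],cv2.INTER_CUBIC)
cv2.imwrite("pics/p1.png",np.vstack([cv2.resize(w,(721,300))]+[cv2.resize(c["img"][250:340,220:440],(721,295),interpolation=2)]))
g=w[18:23].mean((0,2));
for i in range(0,721,8):print(f"{a[i]:.2f}:{g[i]:.0f}",end=" ")
E
python3 pol.py
```

```text
-0.90:222 -0.88:222 -0.86:223 -0.84:224 -0.82:200 -0.80:100 -0.78:121 -0.76:211 -0.74:217 -0.72:217 -0.70:216 -0.68:216 -0.66:223 -0.64:223 -0.62:223 -0.60:223 -0.58:223 -0.56:223 -0.54:223 -0.52:223 -0.50:222 -0.48:203 -0.46:223 -0.44:223 -0.42:223 -0.40:222 -0.38:222 -0.36:222 -0.34:223 -0.32:222 -0.30:220 -0.28:142 -0.26:212 -0.24:214 -0.22:214 -0.20:216 -0.18:215 -0.16:215 -0.14:212 -0.12:154 -0.10:148 -0.08:153 -0.06:211 -0.04:212 -0.02:215 0.00:215 0.02:213 0.04:155 0.06:152 0.08:135 0.10:172 0.12:222 0.14:221 0.16:220 0.18:221 0.20:220 0.22:221 0.24:221 0.26:222 0.28:220 0.30:203 0.32:222 0.34:221 0.36:221 0.38:220 0.40:221 0.42:221 0.44:222 0.46:222 0.48:222 0.50:217 0.52:206 0.54:159 0.56:147 0.58:136 0.60:89 0.62:119 0.64:220 0.66:221 0.68:221 0.70:222 0.72:221 0.74:221 0.76:221 0.78:222 0.80:196 0.82:115 0.84:112 0.86:99 0.88:71 0.90:42
```

View pics/p1.png

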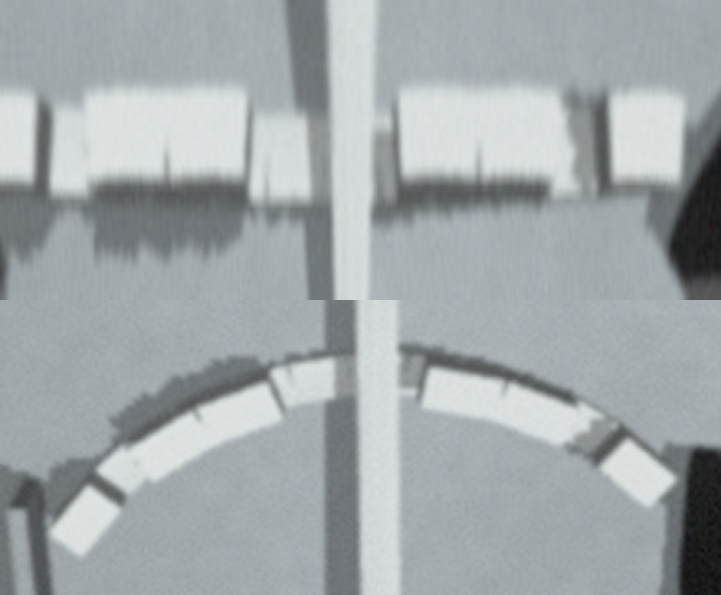

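>>> {"op": "carry_out", "data": {
  "rows": "-4 6 -30 0;0 5 -50 0;0 0 -50 0;0 0 -20 0;0 0 -7 0;0 0 0 0;0 0 0 0"
}}

```text
t: 12.65
eef_pos: [0.4771, 0.1282, 0.0879]
tool_rot: [0.001, 0.001, 1.0, 0.0]
contact_force: [0.0, 0.5, -0.0]
gripper_width: 0.996
grasp_force: 0.0
```

>>> {"op": "carry_out", "data": {
  "rows": "0 0 0 0;0 0 0 0;0 0 0 0;0 0 0 0;0 0 0 0;0 0 0 0",
  "claw": 15,
  "force": 35
}}

```text
t: 13.4
eef_pos: [0.4762, 0.1279, 0.0869]
tool_rot: [-0.0, 0.001, 1.0, 0.0]
contact_force: [-1.2, 0.3, 0.6]
gripper_width: 0.242
grasp_force: 34.2
```

>>> {"op": "carry_out", "data": {
  "rows": "1 0 4 0;1 0 5 0;1 0 5 0;1 0 4 0;0 0 0 0;0 0 0 0"
}}

```text
t: 14.15
eef_pos: [0.4806, 0.1278, 0.1049]
tool_rot: [0.0, 0.001, 1.0, 0.0]
contact_force: [5.2, 0.5, -7.2]
gripper_width: 0.242
grasp_force: 34.5
```

>>> {"op": "carry_out", "data": {
  "rows": "0 9.5 1 -3.4;0.4 9.5 0 -3.4;1 9.5 0 -3.4;1.6 9.4 0 -3.4;2.1 9.3 0 -3.4;0 0 0 0"
}}

```text
t: 14.9
eef_pos: [0.4858, 0.1753, 0.1057]
tool_rot: [0.0, 0.148, 0.989, -0.0]
contact_force: [4.5, -0.3, -7.3]
gripper_width: 0.245
grasp_force: 34.6
```

>>> {"op": "carry_out", "data": {
  "rows": "2.7 9.1 0 -3.4;3.1 9 0 -3.4;3.8 8.8 0 -3.4;4.3 8.5 0 -3.4;4.7 8.2 0 -3.4;0 0 0 0;0 0 0 0"
}}

```text
t: 15.78
eef_pos: [0.5036, 0.2183, 0.1056]
tool_rot: [-0.0, 0.293, 0.956, -0.0]
contact_force: [3.3, 1.0, -6.6]
gripper_width: 0.243
grasp_force: 34.6
```

```bash
cat > v.py <<'E'
from h import *
import sys
c=cam("wrist");o=get_obs();print(o["eef_pos"],o["contact_force"])
cv2.imwrite("pics/"+sys.argv[1]+".png",cv2.resize(c["img"][200:440,160:480],(800,600),interpolation=2))
E
python3 v.py n1
```

```text
[0.50364838 0.21831312 0.10570425] [ 3.5621575  -0.33520921 -5.36071991]
```

View pics/n1.png

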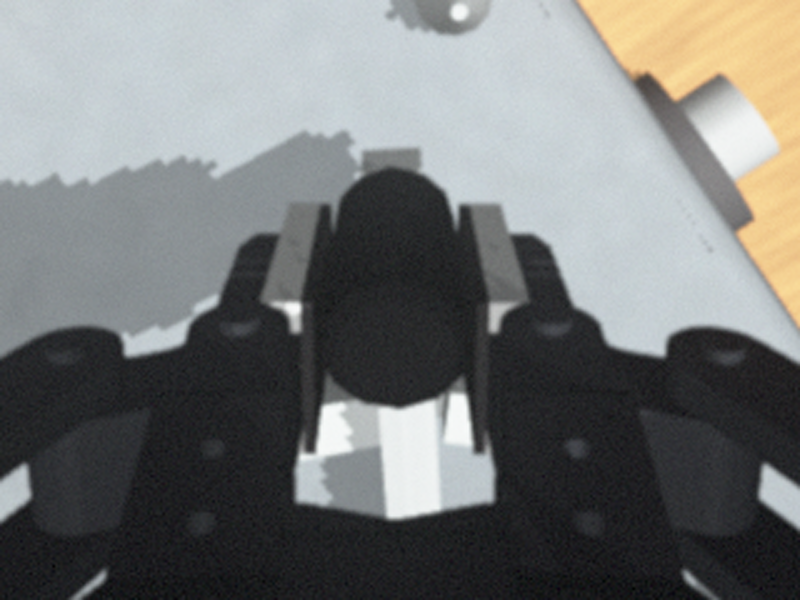

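>>> {"op": "carry_out", "data": {
  "rows": "-0.5 0.3 -3 0;-0.5 0.3 -3 0;0 0 0 0"
}}

```text
t: 16.2
eef_pos: [0.5025, 0.2195, 0.0997]
tool_rot: [-0.0, 0.293, 0.956, -0.0]
contact_force: [-0.9, 0.2, -2.3]
gripper_width: 0.243
grasp_force: 35.0
```

>>> {"op": "carry_out", "data": {
  "rows": "-0.4 0.2 -2 0;-0.4 0.2 -2 0;0 0 0 0"
}}

```text
t: 16.58
eef_pos: [0.5018, 0.2201, 0.0958]
tool_rot: [-0.0, 0.293, 0.956, 0.0]
contact_force: [-1.9, 1.7, -0.4]
gripper_width: 0.247
grasp_force: 35.1
```

>>> {"op": "carry_out", "data": {
  "rows": "-0.2 0.1 -1.5 0;0 0 0 0;0 0 0 0"
}}

```text
t: 16.95
eef_pos: [0.5015, 0.2202, 0.0943]
tool_rot: [-0.0, 0.293, 0.956, 0.0]
contact_force: [-3.7, 4.2, 0.1]
gripper_width: 0.241
grasp_force: 35.2
```

>>> {"op": "carry_out", "data": {
  "rows": "-1.2 0.7 -1 0;-0.5 0.3 -1 0;0 0 0 0"
}}

```text
t: 17.32
eef_pos: [0.501, 0.2205, 0.0925]
tool_rot: [0.001, 0.293, 0.956, 0.0]
contact_force: [0.7, 1.4, -2.2]
gripper_width: 0.24
grasp_force: 35.1
```

>>> {"op": "carry_out", "data": {
  "rows": "-0.3 0.2 -1.5 0;-0.3 0.2 -1.5 0;0 0 0 0"
}}

```text
t: 17.7
eef_pos: [0.5003, 0.2209, 0.0894]
tool_rot: [0.001, 0.293, 0.956, 0.0]
contact_force: [3.1, 0.3, -1.9]
gripper_width: 0.243
grasp_force: 35.0
```

>>> {"op": "carry_out", "data": {
  "rows": "-0.3 0.2 -1.5 0;-0.1 0 -1 0;0 0 0 0"
}}

```text
t: 18.08
eef_pos: [0.4998, 0.2213, 0.0871]
tool_rot: [0.0, 0.293, 0.956, 0.0]
contact_force: [3.3, -0.1, 2.3]
gripper_width: 0.242
grasp_force: 35.5
```

>>> {"op": "carry_out", "data": {
  "rows": "0 0 0 0;0 0 0 0;0 0 0 0;0 0 0 0",
  "claw": 85
}}

```text
t: 18.58
eef_pos: [0.4989, 0.2213, 0.0867]
tool_rot: [-0.0, 0.293, 0.956, -0.0]
contact_force: [0.0, 0.3, -0.3]
gripper_width: 0.996
grasp_force: 0.0
```

>>> {"op": "carry_out", "data": {
  "rows": "0 0 15 0;0 0 40 0;-5 -10 50 5;-5 -20 40 10;-5 -30 20 10;0 -20 0 7;0 0 0 0;0 0 0 0"
}}

```text
t: 19.58
eef_pos: [0.4841, 0.1422, 0.2521]
tool_rot: [0.0, 0.019, 1.0, 0.0]
contact_force: [-0.2, 0.2, -0.4]
gripper_width: 0.995
grasp_force: 0.0
```

```bash
python3 b.py w4
python3 - <<'E'
from h import *
C={n:cam(n) for n in("scene","side","wrist")};cv2.imwrite("pics/side2.png",C["side"]["img"])
P=[(C[n],place_of(n,"lever_tip")[0]["centre"]) for n in C];print(tri(P),[atz(*p,.116) for p in P])
for z in(.116,.128): print([(n,np.round(proj(C[n],[.5003,.2212,z])-p[1],1)) for n,p in zip(C,P)])
for n in("scene","side"):
  for th in("lid","wrench","bracket","roller"):
    for k in place_of(n,th)[:1]:print(n,th,atz(C[n],k["centre"],0))
E
```

```text
{'t': 19.575, 'eef_pos': array([0.4841, 0.1422, 0.2521]), 'tool_rot': array([0.    , 0.0189, 0.9998, 0.0002]), 'contact_force': array([-0.1513,  0.2184, -0.375 ]), 'gripper_width': 0.995313712766617}
65.9697188316327 (array([0.4172, 0.1448, 0.3946]), array([ 0.2671, -0.0024, -0.9637]))
lid [ 27. 227.] 0.91 [ 0.4845 -0.118   0.072 ]
lever_tip [415. 249.] 0.74 [0.5044 0.2186 0.116 ]
lever_tip [317. 365.] 0.24 [0.6055 0.1376 0.116 ]
stud [434. 203.] 0.77 [0.4791 0.2497 0.06  ]
stud [ 26. 229.] 0.23 [ 0.4886 -0.1291  0.06  ]
rivet [173. 222.] 0.73 [0.4876 0.0084 0.06  ]
gap [311. 266.] 0.81 [0.5356 0.1346 0.06  ]
spindle [318. 364.] 0.62 [0.6425 0.1366 0.06  ]
spindle [308. 267.] 0.18 [0.5365 0.1318 0.06  ]
[0.49849447 0.22351049 0.10819607] [array([0.50925141, 0.22090201, 0.116     ]), array([0.49140898, 0.21147978, 0.116     ]), array([0.50029192, 0.22007106, 0.116     ])]
[('scene', array([-0.6, -2.3])), ('side', array([ 2.5, -2.1])), ('wrist', array([ 1.4, -0. ]))]
[('scene', array([-0.1, -5.8])), ('side', array([ 2.2, -5.9])), ('wrist', array([5.7, 4.4]))]
scene lid [ 0.51688793 -0.17937428  0.        ]
scene bracket [ 5.25604129e-01  4.70695949e-01 -1.11022302e-16]
scene roller [ 0.60570764 -0.44393842  0.        ]
side lid [ 5.03287693e-01 -1.70874921e-01  1.11022302e-16]
side wrench [ 0.73087581 -0.22984852  0.        ]
side bracket [0.52117803 0.44109111 0.        ]
side roller [ 0.60107415 -0.44502407  0.        ]
```

View pics/w4.png

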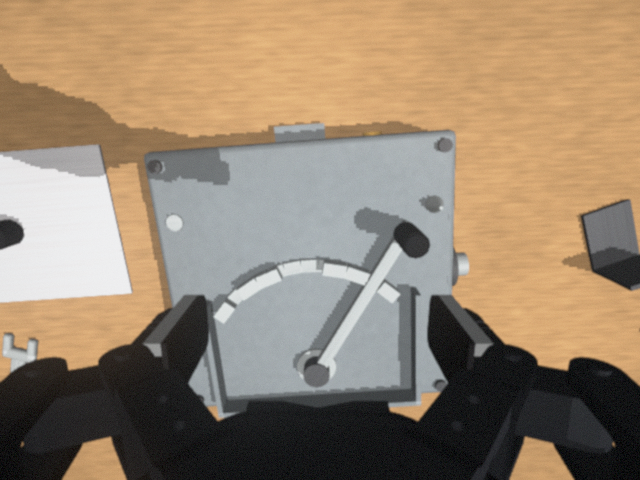

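```bash
python3 -c "
import cv2,numpy as np
a=cv2.imread('pics/w4.png')[225:315,330:430];b=cv2.imread('pics/side2.png')[185:275,230:330]
cv2.imwrite('pics/z.png',np.hstack([cv2.resize(x,(400,360),interpolation=2) for x in(a,b)]))"
```

```text
(no output)
```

View pics/z.png

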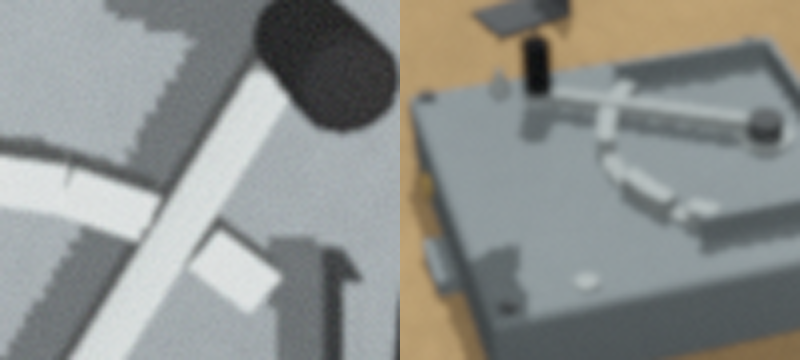

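```bash
python3 -c "
from station import *
print(hand_in())"
```

```text
the job is handed in; nothing more can be done
None
```

I set the cover down flat, knob up, on the bench; the lever is home in the narrow notch on the stud side (grip back at its lowered height, bar between the teeth in the pictures), and the job is handed in, with no verdict returned.

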